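Both branch currents on the parallel-circuit board

TASK

On the white circuit board, push the handle of the open knife switch down with a fingertip until the blade is fully home between its jaws. Then, with the switch shut, press the two round push keys in front of the coils together, one fingertip on each, and keep both fully down so that both small meters show their current at the same time: finish while still holding both down, so that your partner can take the readings. Only touch and press: pick nothing up, do not lift the switch further open, do not let one key go right down while the other is still up, and leave the loose things where they are.

Things in the scene. Friction and masses are not known exactly. Their poses are not given: they have to be found in the camera images.
- board: white circuit board, fixed, 360 mm wide (y), reaching 130 mm to the front and 166 mm to the back of its origin, which lies on the bench; x points away from the robot at zero yaw; top face 14 mm above the bench. Two D cells lie along its back edge (53 mm high). In the middle are two modules (key, coil, small meter, front to back), each 46 mm wide; at one end the knife switch, at the other a lamp (64 mm high)
- key_a_top (a point): centre of the top face of the left module's round black push key, 26 mm across (+y of the board, left as the robot sees it). Its top is 50 mm above the bench when up, 43 mm fully down; up, it stands 12 mm above the 33 mm steel collar round it. The coil's front cheek is 31 mm behind the key's centre and reaches 60 mm above the bench. The point moves with the key
- key_b_top (a point): the same for the right module (-y of the board). The two keys are level and side by side along the board's y, 50 to 68 mm apart centre to centre (it differs from run to run)
- key_a (a joint): travel of the left key: 0 up, 0.007 m fully down; a spring brings it back up, 1.5 N to start it and 5 N to hold it fully down
- key_b (a joint): travel of the right key, the same
- switch_base: black base of the knife switch, 136 mm (x) by 46 mm (y), 12 mm thick, on the board's left or right end; origin at the centre of its underside, 14 mm above the bench. Its axes are parallel to the board's
- switch_hinge (a point): hinge of the switch blade, 38 mm behind the base's centre (its +x) and 50 mm above the bench; the hinge line runs along the base's y
- handle_mid (a point): middle, on its axis, of the round black handle, 101 mm from the hinge; the handle is 52 mm long (75 to 127 mm from the hinge) and 16 mm thick. It points towards the robot (-x of the base) and slopes up while the switch is open; shut, it lies level with its top 58 mm above the bench. The point moves with the blade
- main_switch (a joint): opening angle of the switch blade: 0 fully home in the jaws (a firm stop), about 0.45 to 0.7 rad at the start; it stays where it is left and takes about 2 to 3 N at the handle to move
- iron_core: loose upright steel rod, 15 mm thick, 62 mm tall, standing on the board beside a module; origin at its foot. Leave alone
- compass: loose round brass plotting compass, 28 mm across, 10 mm high, on the board in front of the keys; origin at its underside. Leave alone
- magnet: loose steel bar magnet, 75 by 12 by 10 mm, on the bench in front of the board; origin at its underside. Leave alone
- notebook: loose orange notebook, 210 by 150 by 8 mm, on the bench at the left; origin at its underside. Leave alone
- pencil_tin: loose white pencil tin, 175 by 62 by 26 mm, on the notebook; origin at its underside. Leave alone
- calculator: loose black calculator, 160 by 80 by 16 mm, on the bench at the right; origin at its underside. Leave alone
- phone: loose dark phone, 150 by 72 by 9 mm, on the bench at the left, nearer the robot; origin at its underside. Leave alone
- beaker: loose glass beaker, 70 mm across, 95 mm tall, on the bench at the right; origin at its underside. Leave alone

How it is judged (in metres and radians):
On the way, in this order (a step that is already met when the one before it is completed fails the run):
1. the knife switch is fully shut while both keys are still up (value of joint main_switch below 0.06 rad and value of joint each of key_a, key_b below 0.0015 m), for 0.2 s.
2. both keys are held fully down by the fingers, with the switch shut (value of joint main_switch below 0.06 rad and value of joint each of key_a, key_b above 0.0055 m and contact force between the fingers and key_a above 0.5 N and contact force between the fingers and key_b above 0.5 N), for 0.3 s.
At the end, for the whole second after the job is handed in: the knife switch is shut (within 0.06 rad of its stop) and both keys are being held down by the fingers, each at least 5.5 mm of its 7 mm travel (all of step 2); the arm keeps its last pose, push and grip.
It fails at once if one key was right down (over 5 mm) while the other was still up (under 1.5 mm) ((value of joint key_a above 0.005 m and value of joint key_b below 0.0015 m) or (value of joint key_b above 0.005 m and value of joint key_a below 0.0015 m)).
It fails at once if the switch was lifted further open (past 0.85 rad) (value of joint main_switch above 0.85 rad).
It fails at once if a loose thing was moved more than 20 mm or lifted (distance of any of iron_core, compass, magnet, notebook, pencil_tin, calculator, phone, beaker from where it was at the start of the episode above 0.02 m).
It also fails if it takes over 45 s, if anything falls off the work surface, if the arm or the gripper's body presses on something with over 40 N, if the wrist force passes 120 N, or if a joint passes its speed limit or range.

ROBOT

A 6-joint arm with a two-finger parallel gripper is mounted at the origin on the work surface. World frame = base frame: x ahead of the robot, y to its left, z up, the work surface at z = 0. Lengths are in m, angles in degrees, forces in N, time in s.
With the tool pointing down it reaches from about 0.35 to 0.875 m from the base axis. Payload 4.2 kg.
Tool frame: the origin (TCP) lies on the centre line of the jaws, within the pads' length; the fingertips stand 17 mm ahead of it and the grasp point (between the pads) lies 2 mm behind it; z points along the fingers, y is the direction in which the jaws open and shut (so a half turn about z gives the same grasp; the last joint's range is limited). The gripper opens to 87 mm and grips with 3 to 60 N. Pads are 19 mm wide; open, the fingers measure 117 mm over their backs; the gripper's body (75 mm by 190 mm) begins 51 mm behind the grasp point.
Start: joints at [-56.001, 22.042, 0.453, 0, -68.411, -14.817], TCP at [0.205, -0.59, 0.24] pointing down, gripper open.
Joint ranges: [-179.83, 179.83], [-69.29, 118.12], [-61.27, 80.66], [-181.25, 117.63], [-171.15, -9.14], [-177.46, 177.46]. Speed limits (degrees/s): [159.86, 159.86, 180, 180, 180, 180].

INTERFACE

Orientations are given as a 3x3 rotation matrix whose columns are the frame's x, y, z axes.
In Python, from station import * gives the robot as it stands.
- The arm moves only by the tool play_rows, never from a script. Its argument "targets" is a list that holds one entry, the list of rows, each a list of 5 numbers: the closure, from 0 (fully open) to 1 (shut), then the shift along the world's x, y, z in m, then the turn about the world's z in rad. In form: [[[gripper, x, y, z, twist], ...]]. A call has 1 to 5 rows; each row is the pose to reach, as a shift and turn from the pose commanded when the call began; what a row does not reach only later rows make up. A row lasts 1/12 s, in which the tool goes at most 41.7 mm and 7.16 degrees, less where a joint would pass 70% of its speed; a pose out of reach is approached as far as the arm can. A call with a gripper value outside its range is refused whole. The fingers move at their own pace and stop on an object; the grip force is fixed at half the most. Time passes only in rows, so rows that repeat a pose let the fingers close. It gives the time, the measured TCP pose, the force and the opening at its end, in the units of the state.
- sense(): the state, without advancing time (a new reading comes with each control period).
- capture(name): name is "scene" or "top"; returns the picture (420x560x3 uint8, blue, green, red); there is no depth.
- get_calibration(name): a dict with "camera_matrix" (3x3 intrinsics, pixels), "T" (4x4, takes a point from camera to world coordinates). Camera axes: x right, y up, looking along -z (the intrinsics and any distortion apply to the point x, -y, -z); pixel columns grow to the right and rows downward; lengths in m; the calibration is good to about 2 mm. A picture is of the moment at which its call begins. get_calibration takes no time and is no camera call.
- finish_job(): hands the job in, once; it reports no verdict.
The state is a dict: "time_s": time; "joints": joint angles; "joint_velocities": joint speeds; "effort": joint torques, N m; "tcp_pos": TCP position; "ee_rot": TCP orientation; "wrist_force": force on the tool from outside, world axes, zero at the start; "moment": the same for the moment, N m; "gripper_width": opening from 0.0 (shut) to 1.0 (fully open).
Only numpy, scipy, OpenCV 4.12 (cv2) and the standard library are available. Lean on these libraries where they do the work, as an engineer would, in place of code of your own. Each camera call takes 0.05 s, during which the arm holds its last target. There are 200 camera calls.

## Working session

There is one attempt and no reset: what is moved stays moved. The work goes in short steps, Python scripts to look and compute and a tool call to move; the robot and the scene stay as the last step left them, time stands still between calls to the robot, and variables do not carry over. Pictures are saved under pics/ and viewed, on a budget of 10 in all, crops included, one or two more only if the job needs it, and the job is handed in when it is done.

Besides the shell and the picture viewer there is one more tool, called after "Emit:" as name([rows], argument=value, ...), one row to a line, values as JSON. play_rows: Moves the arm, as the interface text tells. Its arguments: {"type":"object","properties":{"targets":{"type":"array","items":{"type":"array","items":{"type":"array","items":{"type":"number"}}}}},"required":["targets"]}

```bash
mkdir -p pics
python3 - <<'E'
from station import *
import cv2
for n in("scene","top"):
    im=capture(n); c=get_calibration(n); print(n,c["camera_matrix"],c["T"],[k for k in c])
    cv2.imwrite(f"pics/{n}0.png",cv2.resize(im,(800,600),interpolation=cv2.INTER_CUBIC)); cv2.imwrite(f"raw_{n}.png",im)
s=sense();print(s["time_s"],s["tcp_pos"],s["ee_rot"],s["gripper_width"])
E
```

```text
scene [[383.63952083   0.         276.99469916]
 [  0.         383.63952083 206.19987383]
 [  0.           0.           1.        ]] [[ 0.65919544 -0.62041448  0.42490851  0.92431326]
 [ 0.75193387  0.54950641 -0.36419522 -0.36539526]
 [-0.00753796  0.55957893  0.82874278  0.94577619]
 [ 0.          0.          0.          1.        ]] ['camera_matrix', 'T']
top [[462.98290639   0.         277.26362875]
 [  0.         462.98290639 207.14458601]
 [  0.           0.           1.        ]] [[-0.02145871  0.99099278 -0.13218485  0.32454571]
 [-0.99971888 -0.02260277 -0.00716052  0.01398539]
 [-0.01008377  0.13199403  0.99119922  1.19302979]
 [ 0.          0.          0.          1.        ]] ['camera_matrix', 'T']
0.1 [ 0.20520801 -0.58980715  0.23856738] [[-9.44521173e-01 -3.28449644e-01 -7.65297934e-04]
 [-3.28450514e-01  9.44519400e-01  1.83372565e-03]
 [ 1.20552208e-04  1.98335520e-03 -9.99998026e-01]] 0.9980437156739125
```

View pics/top0.png

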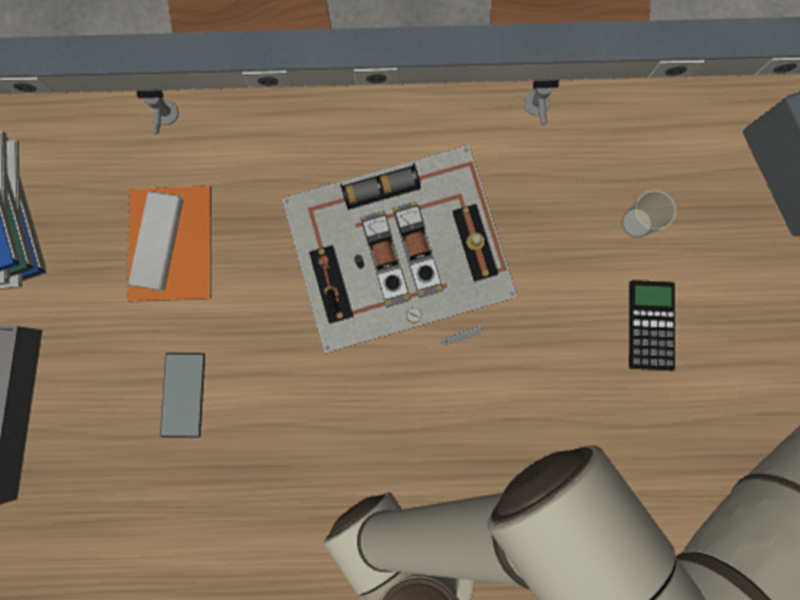

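View pics/scene0.png

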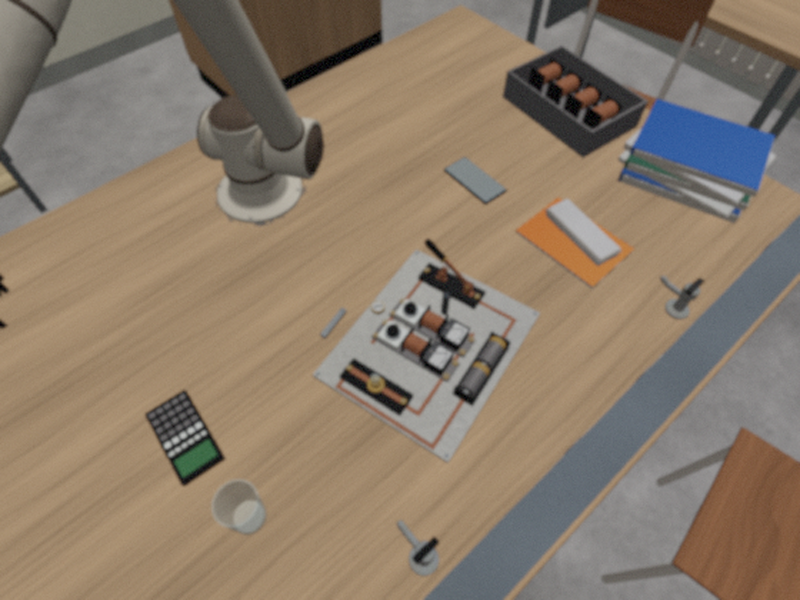

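Both views show the board yawed, with the switch at its left end (+y) and the handle pointing at the robot. The keys are near top-view (393,283) and (425,273). I'll enlarge both views.

Run:
```python
import cv2
a=cv2.imread("raw_top.png")[98:248,190:370]; cv2.imwrite("pics/t1.png",cv2.resize(a,(720,600),interpolation=cv2.INTER_CUBIC))
a=cv2.imread("raw_scene.png")[160:280,215:375]; cv2.imwrite("pics/s1.png",cv2.resize(a,(800,600),interpolation=cv2.INTER_CUBIC))
```

```text
(no output)
```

View pics/t1.png

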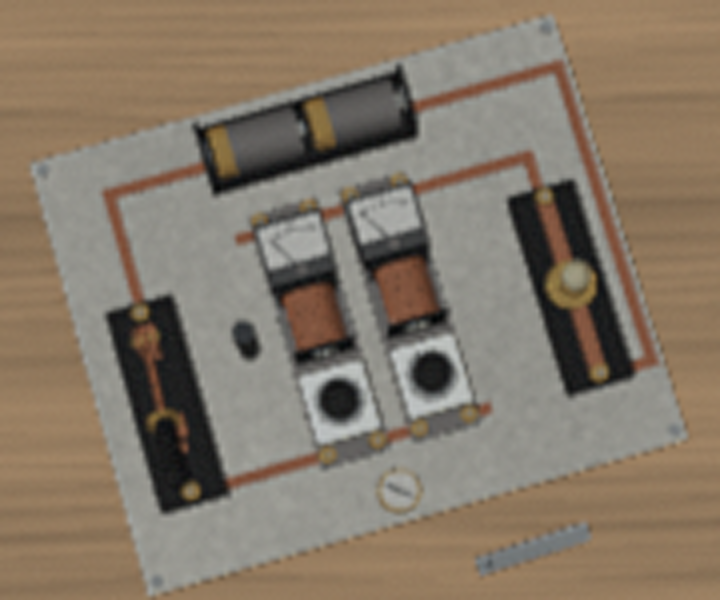

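View pics/s1.png

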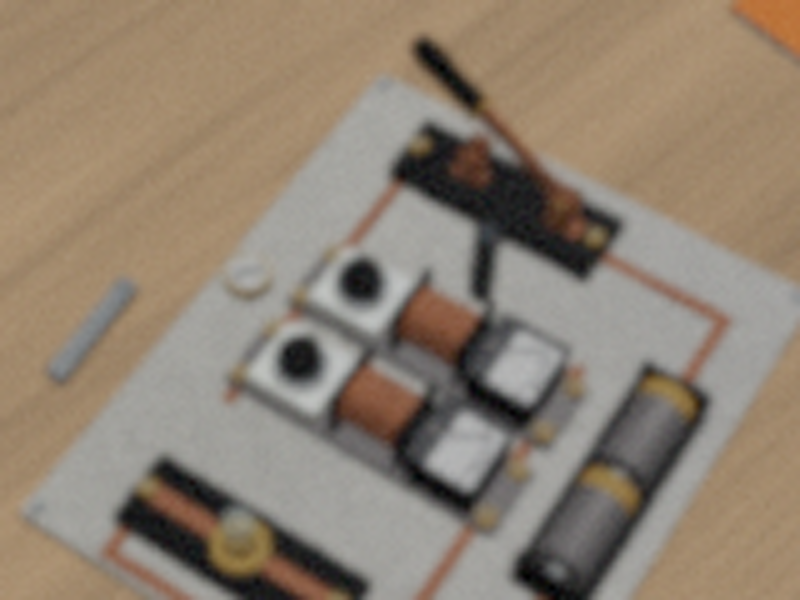

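The top crop shows keys at (339,399) and (433,371), board corners at (40,160), (548,15), (688,440) and (150,595), and the switch base at (108,312), (172,296), (228,493) and (165,512). The scene crop shows keys at (363,280) and (302,356), and the handle running from (420,43) to (482,103).

```bash
cat > h.py <<'E'
from station import *
import numpy as np
C={n:get_calibration(n) for n in("scene","top")}
def ray(n,p):
    K,T=C[n]["camera_matrix"],C[n]["T"]
    d=np.array([(p[0]-K[0,2])/K[0,0],-(p[1]-K[1,2])/K[1,1],-1]); return T[:3,3],T[:3,:3]@d
def atz(n,p,z):
    o,d=ray(n,p); return o+d*(z-o[2])/d[2]
def proj(n,X):
    K,T=C[n]["camera_matrix"],C[n]["T"]
    c=T[:3,:3].T@(np.asarray(X)-T[:3,3]); return np.array([K[0,2]+K[0,0]*c[0]/-c[2],K[1,2]-K[1,1]*c[1]/-c[2]])
T1=lambda x,y:(190-.375+x/4,98-.375+y/4)
S1=lambda x,y:(215-.4+x/5,160-.4+y/5)
E
python3 - <<'E'
from h import *
np.set_printoptions(precision=4,suppress=True)
cs=[atz("top",T1(*p),.014)[:2] for p in[(40,160),(548,15),(688,440),(150,595)]]
BL,BR,FR,FL=cs
print(cs,[np.linalg.norm(a-b) for a,b in((BL,BR),(BR,FR),(FR,FL),(FL,BL))])
ey=(BL-BR+FL-FR); ey/=np.linalg.norm(ey); ex=np.array([ey[1],-ey[0]]); yaw=np.arctan2(ex[1],ex[0]); print("yaw",yaw,np.degrees(yaw), (BL-FL),(BR-FR))
c=sum(cs)/4; org=c-ex*.018; print("org",org)
loc=lambda P:np.array([(P[:2]-org)@ex,(P[:2]-org)@ey])
for nm,t,s in(("a",(339,399),(363,280)),("b",(433,371),(302,356))):
    P=atz("top",T1(*t),.05);Q=atz("scene",S1(*s),.05);print(nm,P,Q,loc(P),loc(Q))
b=[atz("top",T1(*p),.026)[:2] for p in[(108,312),(172,296),(228,493),(165,512)]]
sb=sum(b)/4; print("base",sb,loc(sb),np.linalg.norm(b[0]-b[3]),np.linalg.norm(b[0]-b[1]))
h=sb+ex*.038
for th in np.arange(.4,.75,.05):
    pts=[np.r_[h-ex*r*np.cos(th),.05+r*np.sin(th)] for r in(.127,.075)]
    print(round(th,2),[((proj("scene",p)-(214.6,159.6))*5).round() for p in pts],[((proj("top",p)-(189.6,97.6))*4).round() for p in pts], pts[0])
E
```

```text
[array([0.6706, 0.2224]), array([ 0.7612, -0.1142]), array([ 0.4756, -0.1937]), array([0.3841, 0.1522])] [np.float64(0.34856415452249906), np.float64(0.29643324009202454), np.float64(0.3578012437906603), np.float64(0.29500184081314773)]
yaw 0.26080641393063153 14.943106788167146 [0.2865 0.0702] [0.2856 0.0796]
org [0.5555 0.012 ]
a [0.5018 0.0289 0.05  ] [0.5074 0.0287 0.05  ] [-0.0475  0.0302] [-0.0421  0.0285]
b [ 0.5181 -0.0302  0.05  ] [ 0.5217 -0.0286  0.05  ] [-0.047  -0.0312] [-0.0431 -0.0306]
base [0.5057 0.1383] [-0.0155  0.1349] 0.13455898070271413 0.042320857677559276
0.4 [array([389.,  58.]), array([459., 117.])] [array([190., 510.]), array([172., 438.])] [0.4294 0.118  0.0995]
0.45 [array([393.,  54.]), array([462., 115.])] [array([188., 505.]), array([171., 435.])] [0.4319 0.1187 0.1052]
0.5 [array([398.,  50.]), array([465., 112.])] [array([186., 499.]), array([170., 431.])] [0.4347 0.1194 0.1109]
0.55 [array([403.,  46.]), array([468., 110.])] [array([183., 493.]), array([168., 428.])] [0.4378 0.1202 0.1164]
0.6 [array([408.,  42.]), array([471., 108.])] [array([181., 487.]), array([167., 424.])] [0.4412 0.1211 0.1217]
0.65 [array([414.,  39.]), array([475., 107.])] [array([178., 480.]), array([165., 420.])] [0.4447 0.1221 0.1269]
0.7 [array([421.,  36.]), array([479., 105.])] [array([176., 472.]), array([164., 415.])] [0.4486 0.1231 0.1318]
```

Key spacing is about 60 mm, the yaw is about 14.9°, and the switch opening is about 0.62 rad. The two cameras disagree by 4–5 mm in x, so I'm using the average. Next I go above the handle with the gripper shut.

Emit:
play_rows([
  [[1,0.255,0.715,0,-0.0745],[1,0.255,0.715,0,-0.0745],[1,0.255,0.715,0,-0.0745],[1,0.255,0.715,0,-0.0745],[1,0.255,0.715,0,-0.0745]],
])

```text
time_s: 0.52
tcp_pos: [0.2753, -0.3921, 0.239]
ee_rot: [[-0.967, -0.256, -0.001], [-0.256, 0.967, 0.001], [0.0, 0.001, -1.0]]
wrist_force: [1.3, -0.3, 0.4]
gripper_width: 0.706
```

Emit:
play_rows([
  [[1,0.185,0.518,0,0],[1,0.185,0.518,0,0],[1,0.185,0.518,0,0],[1,0.185,0.518,0,0],[1,0.185,0.518,0,0]],
])

```text
time_s: 0.93
tcp_pos: [0.3453, -0.1959, 0.2395]
ee_rot: [[-0.966, -0.257, 0.0], [-0.257, 0.966, 0.0], [-0.0, 0.0, -1.0]]
wrist_force: [0.6, 0.3, -0.4]
gripper_width: 0.327
```

Emit:
play_rows([
  [[1,0.115,0.322,0,0],[1,0.115,0.322,0,0],[1,0.115,0.322,0,0],[1,0.115,0.322,0,0],[1,0.115,0.322,0,0]],
])

```text
time_s: 1.35
tcp_pos: [0.4153, 0.0005, 0.2396]
ee_rot: [[-0.966, -0.258, 0.0], [-0.258, 0.966, 0.0], [-0.0, 0.0, -1.0]]
wrist_force: [0.7, -0.2, -0.4]
gripper_width: 0.023
```

Emit:
play_rows([
  [[1,0.045,0.125,0,0],[1,0.045,0.125,0,0],[1,0.045,0.125,0,0],[1,0.045,0.125,-0.04,0],[1,0.045,0.125,-0.06,0]],
])

```text
time_s: 1.77
tcp_pos: [0.4603, 0.126, 0.177]
ee_rot: [[-0.966, -0.26, -0.002], [-0.26, 0.966, 0.0], [0.002, 0.001, -1.0]]
wrist_force: [-0.5, -1.1, -0.5]
gripper_width: 0.006
```

Run:
```python
from h import *
import cv2
s=sense();print(s["time_s"],s["tcp_pos"])
p=s["tcp_pos"]+s["ee_rot"][:,2]*.017 if hasattr(s["tcp_pos"],'shape') else 0
for n in("scene","top"):print(n,proj(n,p))
a=capture("scene")[130:250,235:395]; b=capture("top")[160:250,190:310]
cv2.imwrite("pics/c1.png",np.vstack([cv2.resize(a,(400,300),interpolation=2),cv2.resize(b,(400,300),interpolation=2)]))
```

```text
1.7667 [0.46034789 0.12596041 0.17695075]
scene [302.95892947 162.08177598]
top [230.88935271 209.07291961]
```

View pics/c1.png

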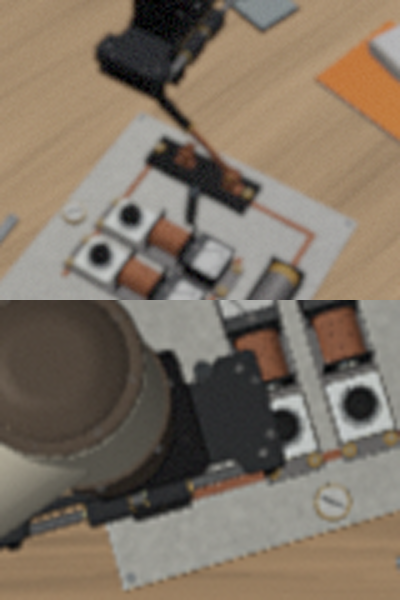

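The gripper is above the handle, with the blade emerging from under it at about (165,95). Now I push down, drifting slightly back along the arc.

Emit:
play_rows([
  [[1,0,0,-0.01,0],[1,0,0,-0.02,0],[1,0,0,-0.028,0],[1,-0.001,0,-0.035,0],[1,-0.002,0,-0.042,0]],
])

```text
time_s: 2.28
tcp_pos: [0.4587, 0.123, 0.138]
ee_rot: [[-0.966, -0.257, 0.001], [-0.257, 0.966, 0.0], [-0.001, -0.0, -1.0]]
wrist_force: [-2.0, -1.7, 4.0]
gripper_width: 0.009
```

Emit:
play_rows([
  [[1,-0.001,0,-0.008,0],[1,-0.003,-0.001,-0.016,0],[1,-0.005,-0.001,-0.024,0],[1,-0.007,-0.002,-0.032,0],[1,-0.009,-0.003,-0.04,0]],
])

```text
time_s: 2.7
tcp_pos: [0.4493, 0.1205, 0.0968]
ee_rot: [[-0.966, -0.257, 0.0], [-0.257, 0.966, 0.0], [-0.0, 0.0, -1.0]]
wrist_force: [-0.3, 1.5, 1.2]
gripper_width: 0.006
```

Emit:
play_rows([
  [[1,0,0.001,-0.006,0],[1,0,0.001,-0.011,0],[1,0,0.001,-0.016,0],[1,0,0.001,-0.02,0],[1,0,0.001,-0.022,0]],
])

```text
time_s: 3.12
tcp_pos: [0.4492, 0.1212, 0.0748]
ee_rot: [[-0.966, -0.257, -0.001], [-0.257, 0.966, -0.001], [0.001, -0.0, -1.0]]
wrist_force: [-0.6, 0.2, 2.0]
gripper_width: 0.006
```

Emit:
play_rows([
  [[1,0,0,-0.001,0],[1,0,0,-0.002,0],[1,0,0,-0.003,0],[1,0,0,-0.003,0],[1,0,0,-0.003,0]],
])

```text
time_s: 3.53
tcp_pos: [0.4493, 0.1212, 0.0741]
ee_rot: [[-0.966, -0.258, -0.0], [-0.258, 0.966, -0.001], [0.0, -0.001, -1.0]]
wrist_force: [-5.9, -0.8, 14.5]
gripper_width: 0.01
```

Firm stop at fingertip z = 0.057 m with 14.5 N, which matches a shut handle. I rise and move over the keys with the fingers at about 60 mm spacing.

Emit:
play_rows([
  [[1,0,0,0.03,0],[0.48,0,0,0.06,0],[0.48,0.02,-0.035,0.06,0],[0.48,0.04,-0.07,0.06,0],[0.48,0.063,-0.105,0.06,0]],
])

```text
time_s: 3.95
tcp_pos: [0.5135, 0.0162, 0.1338]
ee_rot: [[-0.966, -0.26, 0.003], [-0.26, 0.966, 0.001], [-0.004, 0.0, -1.0]]
wrist_force: [1.0, 1.2, -0.7]
gripper_width: 0.225
```

Emit:
play_rows([
  [[0.48,0,-0.0165,-0.01,0],[0.48,0,-0.0165,-0.025,0],[0.48,0,-0.0165,-0.025,0],[0.48,0,-0.0165,-0.025,0],[0.48,0,-0.0165,-0.025,0]],
])

```text
time_s: 4.37
tcp_pos: [0.5129, 0.0005, 0.1081]
ee_rot: [[-0.966, -0.258, 0.001], [-0.258, 0.966, 0.0], [-0.001, -0.0, -1.0]]
wrist_force: [0.0, -0.3, 0.0]
gripper_width: 0.506
```

Run:
```python
from h import *
import cv2
s=sense();print(s["time_s"],s["tcp_pos"],s["gripper_width"])
p=s["tcp_pos"]+s["ee_rot"][:,2]*.017
for k in(-1,1):
    q=p+k*s["ee_rot"][:,1]*.030; print(q,(proj("scene",q)-(214.6,159.6))*5)
a=capture("scene"); cv2.imwrite("pics/s2.png",cv2.resize(a[160:280,215:375],(800,600),interpolation=2))
```

```text
4.3667 [5.12949957e-01 4.91459838e-04 1.08123318e-01] 0.5058796218719426
[ 0.520721   -0.02848931  0.09113138] [299.97048308 314.73285411]
[0.50522258 0.02947446 0.09111528] [362.42571447 235.33966283]
```

View pics/s2.png

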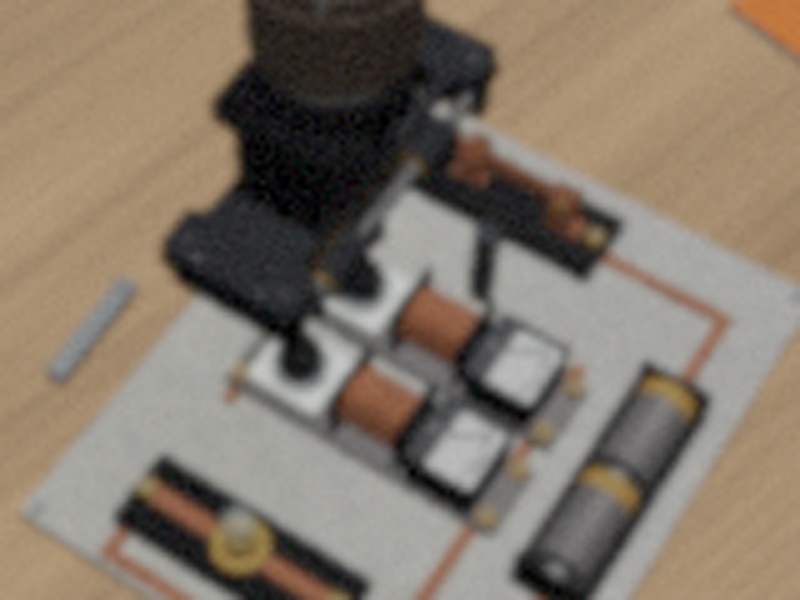

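The blade now lies in the jaws, and both fingers stand over their keys (tips near (297,330) and (362,255)). I press.

Emit:
play_rows([
  [[0.48,0,0,-0.015,0],[0.48,0,0,-0.028,0],[0.48,0,0,-0.036,0],[0.48,0,0,-0.039,0],[0.48,0,0,-0.042,0]],
])

```text
time_s: 4.83
tcp_pos: [0.5123, 0.0005, 0.0659]
ee_rot: [[-0.966, -0.258, -0.0], [-0.258, 0.966, -0.0], [0.0, -0.0, -1.0]]
wrist_force: [-2.6, 1.5, 5.1]
gripper_width: 0.523
```

Emit:
play_rows([
  [[0.48,0,0,-0.002,0],[0.48,0,0,-0.004,0],[0.48,0,0,-0.006,0],[0.48,0,0,-0.008,0],[0.48,0,0,-0.008,0]],
])

```text
time_s: 5.25
tcp_pos: [0.5124, 0.0005, 0.0603]
ee_rot: [[-0.966, -0.259, 0.0], [-0.259, 0.966, -0.0], [-0.0, -0.0, -1.0]]
wrist_force: [-8.1, 2.7, 17.8]
gripper_width: 0.518
```

Emit:
play_rows([
  [[0.48,0,0,-0.001,0],[0.48,0,0,-0.001,0],[0.48,0,0,-0.001,0],[0.48,0,0,-0.001,0],[0.48,0,0,-0.001,0]],
])

```text
time_s: 5.67
tcp_pos: [0.5124, 0.0005, 0.0602]
ee_rot: [[-0.966, -0.259, 0.001], [-0.259, 0.966, -0.0], [-0.001, -0.0, -1.0]]
wrist_force: [-9.5, 4.1, 23.1]
gripper_width: 0.519
```

Run:
```python
from h import *
import cv2
s=sense();print(s["time_s"],s["tcp_pos"],s["gripper_width"],s["wrist_force"],s["moment"])
a=capture("scene"); cv2.imwrite("pics/s3.png",cv2.resize(a[160:280,215:375],(800,600),interpolation=2))
```

```text
5.6667 [5.12424803e-01 4.84135822e-04 6.02412032e-02] 0.5192862476750728 [-9.54390681  4.11624688 23.13150475] [1.19437785 2.92189077 0.03019448]
```

View pics/s3.png

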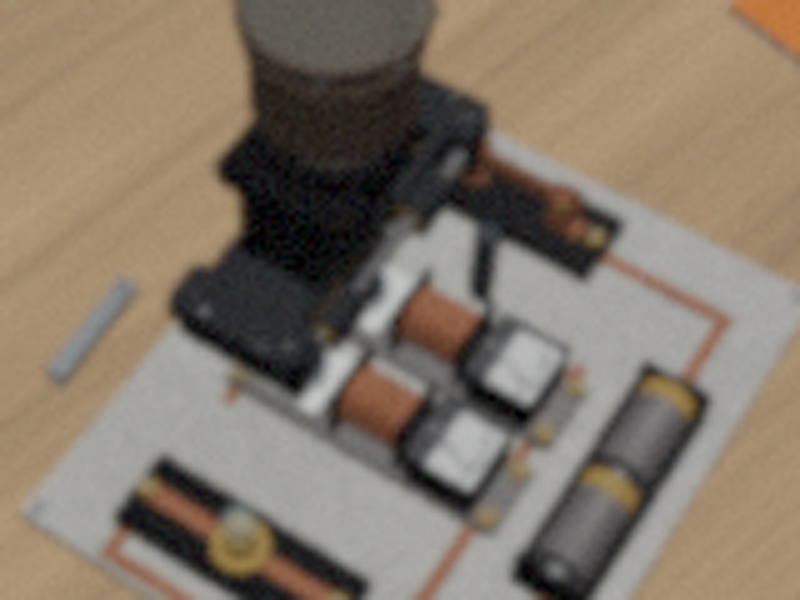

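The switch is shut and the keys are hidden under the gripper. I compare the meters before and now to check both needles.

Run:
```python
from h import *
import cv2
a=capture("scene"); b=cv2.imread("raw_scene.png")
f=lambda i:cv2.resize(i[220:268,290:335],(375,400),interpolation=2)
cv2.imwrite("pics/m.png",cv2.convertScaleAbs(np.hstack([f(b),f(a)]),alpha=1.2))
```

```text
(no output)
```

View pics/m.png

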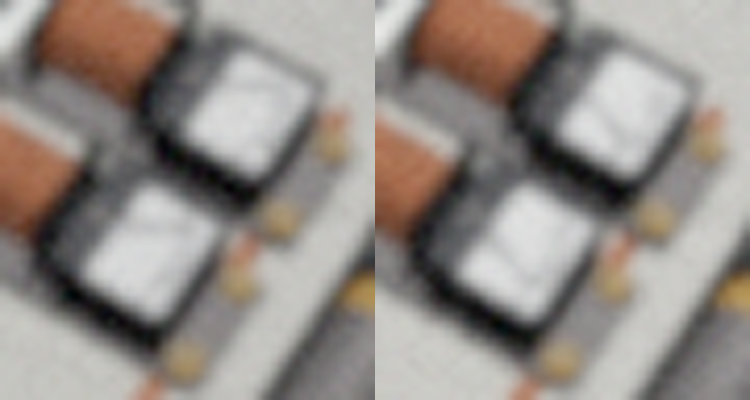

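Both needles have swung from the left of the scale (left half, near (255,110) and (160,225)) to the right (right half, near (615,130) and (515,255)). Both circuits carry current.

```bash
python3 -c "
from station import *
print(finish_job())"
```

```text
the job is handed in; nothing more can be done
None
```

I shut the knife switch with the closed fingertips, then pressed both keys together with one finger on each. I handed the job in at about 6 s while still holding both down.

- **Switch:** the handle met a firm stop with the fingertips at 57 mm (58 mm expected) and 14.5 N. The next picture shows the blade lying in its jaws.
- **Keys:** the fingertips stopped at 43 mm, the fully-down height, with 23 N in total. Both meter needles had swung across their scales at the same time.
- **Disagreements:** the two cameras differed by about 4–5 mm in x on the key positions, so I used the average.
- **Not checked:** the gripper hides the keys in the last pictures, so how far down they are rests on the fingertip height, the force and the meters. The gripper also hides the compass in the last pictures, and I took no closing picture of the other loose things. The planned path kept clear of all of them.

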